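# Transfer a row of sample tubes into the cooling block in the same order

### The arm

A 6-joint arm with a two-finger parallel gripper is mounted at the origin on a cart in front of the work surface, level with it; the furniture and walls round the work are solid. World frame = base frame: x ahead of the robot, y to its left, z up, the work surface at z = 0. Lengths are in m, angles in rad, forces in N, time in s.
With the tool pointing down it reaches from about 0.3 to 0.825 m from the base axis. Payload 5.4 kg.
Tool frame: the origin (TCP) lies at the very end of the fingers, on their centre line; the grasp point (between the pads) lies 19 mm behind it; z points along the fingers, y is the line along which they close (so a half turn about z gives the same grasp; the last joint's range is limited). The gripper opens to 92 mm and grips with 3 to 60 N. Pads are 20 mm wide; open, the fingers measure 128 mm over their backs; the gripper's body (75 mm by 189 mm) begins 69 mm behind the grasp point.
Start: joints at [0.913, 0.158, 1.597, -0, 1.386, -0.21], TCP at [0.249, 0.518, 0.215] pointing down, gripper open.
Joint ranges: [-2.91, 2.91], [-0.94, 2.29], [0.18, 2.7], [-1.29, 4.43], [0.17, 2.64], [-3, 3]. Speed limits (rad/s): [2.57, 2.57, 3.14, 3.14, 3.14, 3.14].

### API

Orientations are given as a 3x3 rotation matrix whose columns are the frame's x, y, z axes.
In Python, from bench import robot, get_image, close_job, read_t, read_qpos, read_joint_velocities, read_effort, read_tcp_pos, read_ee_rot, read_contact_force, read_torque, read_width, read_grip_force gives the robot as it stands (robot), with the cameras as plain functions, the job as plain functions and the readings as plain functions. Calls block until the motion is done:
- robot.goto(position, orientation): joint-space move of the TCP to a pose.
- robot.line_to(position, rot=None, velocity=0.15): straight line of the TCP; rot=None keeps the orientation; velocity is the mean speed in m/s.
- robot.movej(angles): joint-space move.
- robot.release() and robot.grab(force=None): open the fingers fully, or close them until they stop; force is the grip in N (None keeps the last).
- robot.pause(seconds).
- robot.ik(position, orientation): joint angles nearest the present ones, or None.
- get_image(name): name is "side" or "top" or "wrist"; returns a dict with "img" (400x640x3 uint8, red, green, blue), "depth" (400x640 float32, m along the optical axis (not along the pixel's ray), 0 where there is no reading), "K" (3x3 intrinsics, pixels), "k1" (the pictures are not rectified: a ray, as slopes to the right and down, at radius r is drawn at 1 + k1 r^2 times it, then the intrinsics apply), "eye" and "attitude" of the camera in the world; the wrist camera has in their place "tool_from_camera" (4x4, takes a point from camera to tool coordinates, whose origin is the TCP and whose axes are the flange's). Camera axes: x right, y down, z forward; pixel columns grow to the right and rows downward; lengths in m; the calibration is good to about 2 mm. A picture is of the moment at which its call begins: read the wrist's pose just before it.
A pose or a line that the arm cannot do raises robot.MotionError and nothing moves.
- close_job(): hands the job in; it is judged then, once.
Readings, each from a call of its own:
- read_t(): time.
- read_qpos(): joint angles.
- read_joint_velocities(): joint speeds.
- read_effort(): joint torques, N m.
- read_tcp_pos(): TCP position.
- read_ee_rot(): TCP orientation.
- read_contact_force(): force on the tool from outside, world axes, zero at the start.
- read_torque(): the same for the moment, N m.
- read_width(): finger opening in m.
- read_grip_force(): force on a finger pad.
Only numpy, scipy, OpenCV 4.12 (cv2) and the standard library are available. Lean on these libraries where they do the work, as an engineer would, in place of code of your own. Each camera call takes 0.05 s, during which the arm holds its last target. There are 200 camera calls.

### The job

Move the four capped tubes from the white transport rack into the cooling block in the same order, one at a time from the red end: begin with the tube beside the rack's red strip, which goes into the bore beside the block's red strip, and work along both rows so that no sample changes its place. Seat every tube fully home and upright, let go of them all, and leave the beaker and the timer where they are.

Things in the scene. Friction and masses are not known exactly. Their poses are not given: they have to be found in the camera images.
- tube_blue: 50 ml conical tube, 115 mm tall, about 60 g: off-white body 29 mm in diameter, its lowest 15 mm tapering to a blunt 8 mm tip; ribbed blue screw cap, 35 mm in diameter, spanning z = 95 to 115 mm. Origin at the tip, z up along the tube. Stands in the rack at the start. Rigid; grip it firmly by the cap.
- tube_yellow: 50 ml conical tube, 115 mm tall, about 60 g: off-white body 29 mm in diameter, its lowest 15 mm tapering to a blunt 8 mm tip; ribbed yellow screw cap, 35 mm in diameter, spanning z = 95 to 115 mm. Origin at the tip, z up along the tube. Stands in the rack at the start. Rigid; grip it firmly by the cap.
- tube_green: 50 ml conical tube, 115 mm tall, about 60 g: off-white body 29 mm in diameter, its lowest 15 mm tapering to a blunt 8 mm tip; ribbed green screw cap, 35 mm in diameter, spanning z = 95 to 115 mm. Origin at the tip, z up along the tube. Stands in the rack at the start. Rigid; grip it firmly by the cap.
- tube_black: 50 ml conical tube, 115 mm tall, about 60 g: off-white body 29 mm in diameter, its lowest 15 mm tapering to a blunt 8 mm tip; ribbed black screw cap, 35 mm in diameter, spanning z = 95 to 115 mm. Origin at the tip, z up along the tube. Stands in the rack at the start. Rigid; grip it firmly by the cap.
- rack_place_1 (a point): Place 1 of the fixed white tube rack (84 x 264 mm, 66 mm high): point where a tube's tip stands, 8 mm above the bench, in the hole beside the red strip. z up; the row runs along y: places 1 to 4 at y = 0, -60, -120, -180 mm, the red strip at y = +30. Holes 33 mm wide in a deck whose top is 58 mm above this point.
- block_place_1 (a point): Place 1 of the fixed cooling block (aluminium in a dark tub, 98 x 282 mm, 83 mm high, turned any way): centre of the floor of the bore beside the red strip, 21 mm above the bench. z up; the row runs along y: places 1 to 4 at y = 0, -60, -120, -180 mm, the red strip at y = +30. Bores 33 mm wide, 62 mm deep; a tube fully home has its tip on the floor.
- beaker: Glass beaker, 72 mm wide, 92 mm tall, standing behind the work; bystander. Origin at the centre of its underside.
- timer: Small white bench timer with blue keys, 62 x 66 x 16 mm, lying on the bench nearest the robot; bystander. Origin at the centre of its underside.

How it is judged:
On the way, in this order (a step that is already met when the one before it is completed fails the run):
1. the tube from rack place 1 stands in block place 1, the others still in rack places 2 to 4 (((distance between tube_blue and block_place_1 below 0.012 m and z of tube_blue in the frame of block_place_1 below 0.008 m) or (distance between tube_blue and rack_place_1 between 0.048 and 0.192 m and z of tube_blue in the frame of rack_place_1 below 0.008 m)) and ((distance between tube_yellow and block_place_1 below 0.012 m and z of tube_yellow in the frame of block_place_1 below 0.008 m) or (distance between tube_yellow and rack_place_1 between 0.048 and 0.192 m and z of tube_yellow in the frame of rack_place_1 below 0.008 m)) and ((distance between tube_green and block_place_1 below 0.012 m and z of tube_green in the frame of block_place_1 below 0.008 m) or (distance between tube_green and rack_place_1 between 0.048 and 0.192 m and z of tube_green in the frame of rack_place_1 below 0.008 m)) and ((distance between tube_black and block_place_1 below 0.012 m and z of tube_black in the frame of block_place_1 below 0.008 m) or (distance between tube_black and rack_place_1 between 0.048 and 0.192 m and z of tube_black in the frame of rack_place_1 below 0.008 m))), for 0.3 s.
2. block places 1 and 2 are filled, the other two tubes still in rack places 3 and 4 (((distance between tube_blue and block_place_1 below 0.072 m and z of tube_blue in the frame of block_place_1 below 0.008 m) or (distance between tube_blue and rack_place_1 between 0.108 and 0.192 m and z of tube_blue in the frame of rack_place_1 below 0.008 m)) and ((distance between tube_yellow and block_place_1 below 0.072 m and z of tube_yellow in the frame of block_place_1 below 0.008 m) or (distance between tube_yellow and rack_place_1 between 0.108 and 0.192 m and z of tube_yellow in the frame of rack_place_1 below 0.008 m)) and ((distance between tube_green and block_place_1 below 0.072 m and z of tube_green in the frame of block_place_1 below 0.008 m) or (distance between tube_green and rack_place_1 between 0.108 and 0.192 m and z of tube_green in the frame of rack_place_1 below 0.008 m)) and ((distance between tube_black and block_place_1 below 0.072 m and z of tube_black in the frame of block_place_1 below 0.008 m) or (distance between tube_black and rack_place_1 between 0.108 and 0.192 m and z of tube_black in the frame of rack_place_1 below 0.008 m))), for 0.3 s.
3. block places 1 to 3 are filled, the last tube still in rack place 4 (((distance between tube_blue and block_place_1 below 0.132 m and z of tube_blue in the frame of block_place_1 below 0.008 m) or (distance between tube_blue and rack_place_1 between 0.168 and 0.192 m and z of tube_blue in the frame of rack_place_1 below 0.008 m)) and ((distance between tube_yellow and block_place_1 below 0.132 m and z of tube_yellow in the frame of block_place_1 below 0.008 m) or (distance between tube_yellow and rack_place_1 between 0.168 and 0.192 m and z of tube_yellow in the frame of rack_place_1 below 0.008 m)) and ((distance between tube_green and block_place_1 below 0.132 m and z of tube_green in the frame of block_place_1 below 0.008 m) or (distance between tube_green and rack_place_1 between 0.168 and 0.192 m and z of tube_green in the frame of rack_place_1 below 0.008 m)) and ((distance between tube_black and block_place_1 below 0.132 m and z of tube_black in the frame of block_place_1 below 0.008 m) or (distance between tube_black and rack_place_1 between 0.168 and 0.192 m and z of tube_black in the frame of rack_place_1 below 0.008 m))), for 0.3 s.
At the end, for the whole second after the job is handed in: All four tubes stand in the block's row of bores, one in each, within 8 mm of the row's middle line, tips within 8 mm of the bore floor, upright within 0.15 rad, released and at rest (x of tube_blue in the frame of block_place_1 between -0.008 and 0.008 m and x of tube_yellow in the frame of block_place_1 between -0.008 and 0.008 m and x of tube_green in the frame of block_place_1 between -0.008 and 0.008 m and x of tube_black in the frame of block_place_1 between -0.008 and 0.008 m and y of tube_blue in the frame of block_place_1 between -0.188 and 0.008 m and y of tube_yellow in the frame of block_place_1 between -0.188 and 0.008 m and y of tube_green in the frame of block_place_1 between -0.188 and 0.008 m and y of tube_black in the frame of block_place_1 between -0.188 and 0.008 m and z of tube_blue in the frame of block_place_1 between -0.008 and 0.008 m and z of tube_yellow in the frame of block_place_1 between -0.008 and 0.008 m and z of tube_green in the frame of block_place_1 between -0.008 and 0.008 m and z of tube_black in the frame of block_place_1 between -0.008 and 0.008 m and angle between each of tube_blue, tube_yellow, tube_green, tube_black's own z axis and vertical below 0.15 rad and contact force between each of tube_blue, tube_yellow, tube_green, tube_black and the fingers below 0.05 N and linear speed of each of tube_blue, tube_yellow, tube_green, tube_black below 0.02 m/s); the robot touches nothing.
It fails at once if the beaker or the timer is pushed more than 25 mm or tipped (distance of any of beaker, timer from where it was at the start of the episode above 0.025 m or angle between any of beaker, timer's own z axis and vertical above 0.3 rad).
It fails at once if a tube is dropped or laid on the bench (angle between any of tube_blue, tube_yellow, tube_green, tube_black's own z axis and vertical above 0.9 rad).
It also fails if it takes over 102 s, if anything falls off the work surface, if the arm or the gripper's body presses on something with over 40 N, if the wrist force passes 120 N, or if a joint passes its speed limit or range.

## Working session

There is one attempt and no reset: what is moved stays moved. The work goes in short steps, each a Python script; the robot and the scene stay as the last script left them, time stands still between calls to the robot, and variables do not carry over. Pictures are saved under pics/ and viewed, at most 14 in all, crops included, and the job is handed in when it is done.

```bash
mkdir -p pics; ls
python3 - <<'E'
from bench import robot, get_image, close_job, read_t, read_qpos, read_joint_velocities, read_effort, read_tcp_pos, read_ee_rot, read_contact_force, read_torque, read_width, read_grip_force
import cv2, numpy as np
for n in ("side","top"):
    d=get_image(n)
    np.savez(n+".npz",**d)
    cv2.imwrite(f"pics/{n}0.png",d["img"][:,:,::-1])
    print(n,d["K"].tolist(),d["k1"],d["eye"],np.round(d["attitude"],4).tolist())
print(read_t(),read_ee_rot())
E
```

```text
bench.py
pics
side [[444.4016066433335, 0.0, 322.12681633171934], [0.0, 444.4016066433335, 209.24597846294193], [0.0, 0.0, 1.0]] -0.05136116778258459 [0.63646665 1.00482582 0.45965243] [[-0.9978, 0.0007, -0.0659], [0.0615, 0.3692, -0.9273], [0.0237, -0.9293, -0.3684]]
top [[385.48949966411044, 0.0, 314.55917919581424], [0.0, 385.48949966411044, 198.9111328943599], [0.0, 0.0, 1.0]] -0.028087759909411036 [ 0.4054802  -0.01506012  0.95278894] [[-0.0156, -0.9832, 0.1817], [-0.9998, 0.018, 0.0117], [-0.0148, -0.1815, -0.9833]]
0.1 [[-9.01424557e-01  4.32935076e-01 -9.93703033e-04]
 [ 4.32936088e-01  9.01423683e-01 -1.29864154e-03]
 [ 3.33519974e-04 -1.60083728e-03 -9.99998663e-01]]
```

View pics/top0.png

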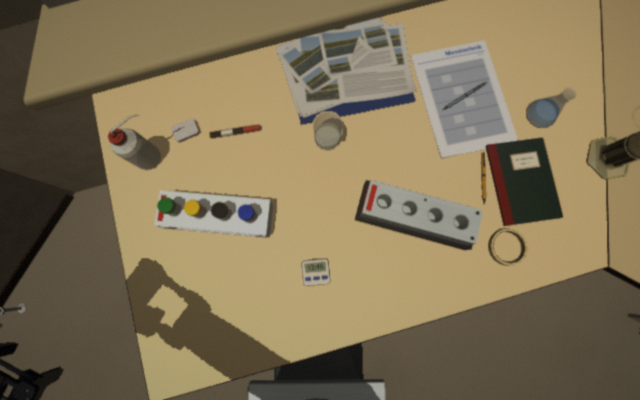

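View pics/side0.png

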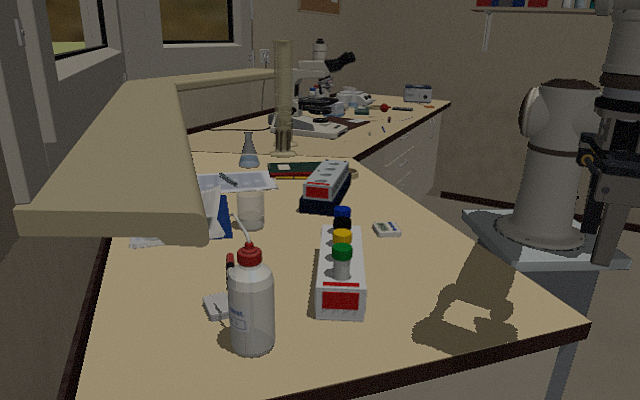

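The top view shows the rack's red strip at (161,215), then green (166,205), yellow (193,208), black (220,210) and blue (247,213). The block's red strip is at (371,197), with bores at (384,201), (409,208), (434,215) and (461,222). The side view confirms green is at the red end. The timer is at (316,271) and the beaker at (328,131). Next I'll measure from these pictures.

```bash
cat > vis.py <<'E'
import numpy as np, cv2
def cam(d, pose=None):
    if "eye" in d: return np.array(d["eye"]), np.array(d["attitude"])
    T=pose@np.array(d["tool_from_camera"]); return T[:3,3],T[:3,:3]
def slopes(d,uv):
    return cv2.undistortPoints(np.asarray(uv,float).reshape(-1,1,2),np.array(d["K"]),np.array([float(d["k1"]),0,0,0])).reshape(-1,2)
def rays(d,uv,pose=None):
    e,R=cam(d,pose); s=slopes(d,uv); return e,np.c_[s,np.ones(len(s))]@R.T
def onplane(d,uv,z,pose=None):
    e,r=rays(d,uv,pose); return e+r*((z-e[2])/r[:,2])[:,None]
def cloud(d,pose=None):
    h,w=d["depth"].shape; v,u=np.mgrid[:h,:w]
    e,r=rays(d,np.c_[u.ravel(),v.ravel()],pose)
    P=e+r*d["depth"].ravel()[:,None]; P[d["depth"].ravel()==0]=np.nan
    return P.reshape(h,w,3)
def project(d,P,pose=None):
    e,R=cam(d,pose); return cv2.projectPoints(((np.atleast_2d(P)-e)@R).reshape(-1,1,3),np.zeros(3),np.zeros(3),np.array(d["K"]),np.array([float(d["k1"]),0,0,0]))[0].reshape(-1,2)
E
python3 - <<'E'
import numpy as np, cv2
from vis import *
d=dict(np.load("top.npz")); P=cloud(d); z=P[...,2]
print("bench z",np.nanmedian(z[280:300,380:420]),np.nanstd(z[280:300,380:420]))
for n,(u,v) in dict(green=(166,205),yellow=(193,208),black=(220,210),blue=(247,213)).items():
    w=np.s_[v-14:v+15,u-14:u+15]; m=z[w]>0.113
    q=P[w][m]; vv,uu=np.nonzero(m)
    c,r=cv2.minEnclosingCircle(np.c_[uu,vv].astype(np.float32))
    print(n,m.sum(),q[:,:2].mean(0).round(4),np.median(q[:,2]).round(4),onplane(d,[[c[0]+u-14,c[1]+v-14]],0.123).round(4),r)
hsv=cv2.cvtColor(d["img"],cv2.COLOR_RGB2HSV)
for u,v in ((384,201),(409,208),(434,215),(461,222)):
    w=np.s_[v-10:v+11,u-10:u+11]; m=(z[w]<0.073).astype(np.uint8)
    cs,_=cv2.findContours(m,cv2.RETR_EXTERNAL,cv2.CHAIN_APPROX_NONE); k=max(cs,key=cv2.contourArea).reshape(-1,2)+[u-10,v-10]
    q=onplane(d,k,0.083); (c,r)=cv2.minEnclosingCircle((q[:,:2]).astype(np.float32))
    print((u,v),np.round(c,4),r,np.nanmin(z[w]))
red=cv2.inRange(hsv,(0,120,60),(10,255,255))|cv2.inRange(hsv,(170,120,60),(179,255,255))
for (x0,x1,y0,y1,h) in((150,175,190,240,.066),(355,385,180,215,.083)):
    vv,uu=np.nonzero(red[y0:y1,x0:x1]); print("red",onplane(d,[[uu.mean()+x0,vv.mean()+y0]],h).round(4))
for u,v in ((316,271),(328,131)): print(P[v-3:v+3,u-3:u+3].reshape(-1,3).mean(0).round(3))
top=(z>0.076)&(z<0.090); top[:,:340]=0; top[:,490:]=0; top[:170]=0; top[260:]=0
q=P[top]; print("blocktop",np.median(q[:,2]),cv2.minAreaRect(q[:,:2].astype(np.float32)))
E
```

```text
bench z 0.0004944020115722481 0.0016601914317544103
green 225 [0.552  0.3232] 0.1233 [[0.5521 0.3223 0.123 ]] 8.884462356567383
yellow 218 [0.546  0.2654] 0.1234 [[0.5457 0.2652 0.123 ]] 8.4059476852417
black 218 [0.5398 0.2056] 0.1232 [[0.5394 0.2056 0.123 ]] 8.515625953674316
blue 216 [0.5335 0.1464] 0.1233 [[0.533  0.1462 0.123 ]] 8.542736053466797
(384, 201) [ 0.559  -0.1621] 0.015917306765913963 0.01457536765076084
(409, 208) [ 0.5421 -0.2199] 0.015985162928700447 0.01766169359550951
(434, 215) [ 0.5252 -0.2768] 0.015941837802529335 0.018488194590956852
(461, 222) [ 0.5084 -0.333 ] 0.01567540317773819 0.009546083004825068
red [[0.5422 0.3581 0.066 ]]
red [[ 0.5677 -0.1324  0.083 ]]
[ 0.404 -0.003  0.015]
[ 0.751 -0.039  0.03 ]
blocktop 0.08331403915897073 ((0.5345315933227539, -0.24874469637870789), (0.26598986983299255, 0.08195184916257858), 73.34568786621094)
```

Everything measured fits: cap tops at 0.123, bench at about 0, block top at 0.083, and bore and tube pitch at about 59–60 mm. Next I'll check both rows with the wrist camera.

```bash
cat > plan.py <<'E'
import numpy as np
caps=np.array([[.5521,.3225],[.5459,.2653],[.5396,.2056],[.5332,.1463]])
bores=np.array([[.559,-.1621],[.5421,-.2199],[.5252,-.2768],[.5084,-.333]])
def row(p):
    c=p.mean(0); d=np.linalg.svd(p-c)[2][0]; d*=np.sign(d@(p[3]-p[0]))
    return c+np.outer([-.09,-.03,.03,.09],d),d
def down(d,s=1):   # closing axis across the row
    y=s*np.array([-d[1],d[0],0]); z=np.array([0,0,-1.]); return np.c_[np.cross(y,z),y,z]
def pose(robot):
    T=np.eye(4); T[:3,:3]=read_ee_rot(); T[:3,3]=read_tcp_pos(); return T
E
python3 - <<'E'
from bench import robot, get_image, close_job, read_t, read_qpos, read_joint_velocities, read_effort, read_tcp_pos, read_ee_rot, read_contact_force, read_torque, read_width, read_grip_force
from plan import *; from vis import *
for s in(1,-1):
  for p,d in(row(caps),row(bores)):
    for q in (p[0],p[3]):
      for z in (.1,.25):
        j=robot.ik([*q,z],down(d,s)); print(s,q.round(4),z,None if j is None else np.round(j,2))
E
```

```text
1 [0.5523 0.3244] 0.1 [ 0.34  0.43  1.5  -0.    1.21  0.45]
1 [0.5523 0.3244] 0.25 [ 0.34  0.31  1.35 -0.    1.48  0.45]
1 [0.5331 0.1454] 0.1 [ 0.05  0.22  1.77 -0.    1.16  0.15]
1 [0.5331 0.1454] 0.25 [ 0.05  0.08  1.61 -0.    1.45  0.15]
1 [ 0.5592 -0.1617] 0.1 [-0.49  0.29  1.68 -0.    1.17 -0.2 ]
1 [ 0.5592 -0.1617] 0.25 [-0.49  0.15  1.53 -0.    1.46 -0.2 ]
1 [ 0.5081 -0.3342] 0.1 [-0.78  0.35  1.6  -0.    1.19 -0.49]
1 [ 0.5081 -0.3342] 0.25 [-0.78  0.22  1.45 -0.    1.47 -0.49]
-1 [0.5523 0.3244] 0.1 [ 0.34  0.43  1.5  -0.    1.21 -2.69]
-1 [0.5523 0.3244] 0.25 [ 0.34  0.31  1.35 -0.    1.48 -2.69]
-1 [0.5331 0.1454] 0.1 [ 0.05  0.22  1.77 -0.    1.16 -2.99]
-1 [0.5331 0.1454] 0.25 [ 0.05  0.08  1.61 -0.    1.45 -2.99]
-1 [ 0.5592 -0.1617] 0.1 [-0.49  0.29  1.68 -0.    1.17  2.94]
-1 [ 0.5592 -0.1617] 0.25 [-0.49  0.15  1.53 -0.    1.46  2.94]
-1 [ 0.5081 -0.3342] 0.1 [-0.78  0.35  1.6  -0.    1.19  2.65]
-1 [ 0.5081 -0.3342] 0.25 [-0.78  0.22  1.45 -0.    1.47  2.65]
```

```bash
python3 - <<'E'
from bench import robot, get_image, close_job, read_t, read_qpos, read_joint_velocities, read_effort, read_tcp_pos, read_ee_rot, read_contact_force, read_torque, read_width, read_grip_force
from plan import *; from vis import *
for n,pp in (("block",bores),("rack",caps)):
    p,d=row(pp); robot.goto([*(p.mean(0)),.30],down(d)); T=pose(robot)
    im=get_image("wrist"); np.savez("w_"+n+".npz",T=T,**im); cv2.imwrite(f"pics/w_{n}.png",im["img"][:,:,::-1])
    print(n,T[:3,3],project(im,np.c_[p,np.full(4,.083 if n=="block" else .123)],T).round(0).tolist())
print(np.round(im["tool_from_camera"],3),read_t())
E
python3 -c "
import cv2,numpy as np
cv2.imwrite('pics/w_both.png',np.hstack([cv2.resize(cv2.imread(f'pics/w_{n}.png'),(400,250)) for n in('block','rack')]))"
```

```text
block [ 0.53395383 -0.24718777  0.2999334 ] [[325.0, 103.0], [325.0, 153.0], [325.0, 199.0], [325.0, 243.0]]
rack [0.54310571 0.2339753  0.29992068] [[324.0, 99.0], [325.0, 154.0], [325.0, 206.0], [325.0, 254.0]]
[[ 0.    -0.971 -0.237  0.066]
 [ 1.     0.     0.     0.001]
 [-0.    -0.237  0.971 -0.171]
 [ 0.     0.     0.     1.   ]] 4.85
```

View pics/w_both.png

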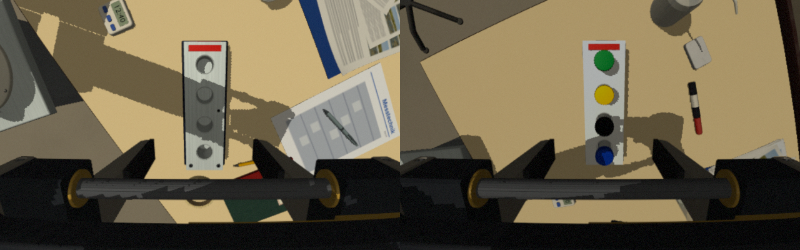

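The wrist view shows the block on the left, with bores at about (328,104), (328,152), (328,198) and (328,243) in full-size pixels and the red strip on top. On the right is the rack, with green next to its red strip, then yellow, black and blue. Next I'll measure with the same method and compare with the top camera.

Run:
```python
from bench import robot, get_image, close_job, read_t, read_qpos, read_joint_velocities, read_effort, read_tcp_pos, read_ee_rot, read_contact_force, read_torque, read_width, read_grip_force
from plan import *; from vis import *
for n,pp,h in (("block",bores,.083),("rack",caps,.123)):
    d=dict(np.load("w_"+n+".npz")); T=d["T"]; P=cloud(d,T); z=P[...,2]; out=[]
    p,dr=row(pp)
    for uv in project(d,np.c_[p,np.full(4,h)],T).round().astype(int):
        u,v=uv; k=24; w=np.s_[v-k:v+k+1,u-k:u+k+1]
        m=((z[w]<.073) & (np.linalg.norm(P[w][...,:2]-onplane(d,[uv],h,T)[0,:2],axis=-1)<.06) if n=="block" else z[w]>.113).astype(np.uint8)
        cs,_=cv2.findContours(m,cv2.RETR_EXTERNAL,cv2.CHAIN_APPROX_NONE)
        cs=[c for c in cs if cv2.pointPolygonTest(c,(k+2.,k+0.),True)>-6]; c=max(cs,key=cv2.contourArea).reshape(-1,2)+[u-k,v-k]
        q=onplane(d,c,h,T)[:,:2].astype(np.float32)
        cc,r=cv2.minEnclosingCircle(q); out.append(cc); print(n,np.round(cc,4),round(r,4),np.nanmedian(z[w][m>0]).round(4))
    o=np.array(out); print("row fit",row(o)[0].round(4).tolist(),"top",p.round(4).tolist())
print(read_tcp_pos())
```

```text
block [ 0.5616 -0.1629] 0.0162 0.0219
block [ 0.5449 -0.2198] 0.016 0.022
block [ 0.5279 -0.2764] 0.0159 0.0264
block [ 0.511  -0.3326] 0.0158 0.0441
row fit [[0.5621, -0.1617], [0.545, -0.2192], [0.5278, -0.2767], [0.5106, -0.3342]] top [[0.5592, -0.1617], [0.5422, -0.2192], [0.5252, -0.2767], [0.5081, -0.3342]]
rack [0.5545 0.3267] 0.0182 0.1233
rack [0.5484 0.267 ] 0.0182 0.1234
rack [0.5419 0.2084] 0.0187 0.1234
rack [0.5352 0.1495] 0.0195 0.1233
row fit [[0.5547, 0.3274], [0.5482, 0.2677], [0.5417, 0.2081], [0.5352, 0.1485]] top [[0.5523, 0.3244], [0.5459, 0.2648], [0.5395, 0.2051], [0.5331, 0.1454]]
[0.54316589 0.23387728 0.29995852]
```

The two cameras differ by 2–3 mm, which is about the bore clearance. A second wrist view with the tool turned half round should cancel the wrist bias. I'll also tighten the rim thresholds.

```bash
cat > meas.py <<'E'
from plan import *; from vis import *
def measure(d,T,n,pp):
    h=.083 if n=="block" else .123
    P=cloud(d,T); z=P[...,2]; out=[]
    for x,y in row(pp)[0]:
        near=np.hypot(P[...,0]-x,P[...,1]-y)
        u,v=project(d,[[x,y,h]],T)[0].round().astype(int); k=30
        m=np.zeros(z.shape,np.uint8); w=np.s_[max(v-k,0):v+k+1,u-k:u+k+1]
        m[w]=((z<.079)&(near<.024) if n=="block" else (z>.1185)&(near<.03))[w]
        nl,lab,st,ce=cv2.connectedComponentsWithStats(m)
        i=1+np.argmax(st[1:,4]); vv,uu=np.nonzero(lab==i)
        q=onplane(d,np.c_[uu,vv],h,T)[:,:2]; c=q.mean(0); out.append([*c,*np.ptp(q,axis=0)])
    return np.array(out)
E
python3 - <<'E'
from bench import robot, get_image, close_job, read_t, read_qpos, read_joint_velocities, read_effort, read_tcp_pos, read_ee_rot, read_contact_force, read_torque, read_width, read_grip_force
from meas import *
for n,pp in (("rack",caps),("block",bores)):
    p,d=row(pp); robot.goto([*(p.mean(0)),.30],down(d,-1)); robot.pause(.3); T=pose(robot)
    im=get_image("wrist"); np.savez("w2_"+n+".npz",T=T,**im)
    top=dict(np.load("top.npz"))
    for l,f,TT in(("w",dict(np.load("w_"+n+".npz")),None),("w2",im,T),("top",top,None)):
        print(n,l,measure(f,f.get("T",T) if l=="w" else TT,n,pp).round(4).tolist())
print(read_t(),read_tcp_pos())
E
```

```text
rack w [[0.5544, 0.3267, 0.0351, 0.0349], [0.5481, 0.2671, 0.0351, 0.0361], [0.5419, 0.208, 0.0359, 0.0357], [0.5359, 0.1486, 0.0355, 0.0367]]
rack w2 [[0.5543, 0.3253, 0.0359, 0.0348], [0.5481, 0.2665, 0.035, 0.0354], [0.5419, 0.2073, 0.0358, 0.0357], [0.5358, 0.1474, 0.0359, 0.0358]]
rack top [[0.5525, 0.3243, 0.0338, 0.0364], [0.5465, 0.2661, 0.0336, 0.0337], [0.5403, 0.2065, 0.0356, 0.0354], [0.5339, 0.1469, 0.0333, 0.0352]]
block w [[0.5618, -0.1626, 0.0319, 0.0326], [0.5448, -0.2201, 0.032, 0.0319], [0.5277, -0.2774, 0.032, 0.0319], [0.5108, -0.3346, 0.032, 0.0315]]
block w2 [[0.5615, -0.1634, 0.0315, 0.0312], [0.5444, -0.2206, 0.0319, 0.0315], [0.5276, -0.2778, 0.0319, 0.032], [0.5105, -0.3354, 0.032, 0.0322]]
block top [[0.5595, -0.1626, 0.0304, 0.0302], [0.5425, -0.2204, 0.0302, 0.0302], [0.5254, -0.2782, 0.0301, 0.0305], [0.5082, -0.3348, 0.0299, 0.0295]]
12.825 [ 0.53367121 -0.24793051  0.29997361]
```

The two half-turn views agree to about 1 mm, and the cap and bore sizes come out right (35 mm and about 32 mm). I'll take their mean. Before moving I'll check the bottle's clearance near place 1, then move the first tube with force checks.

```bash
cat > do.py <<'E'
from bench import robot, get_image, close_job, read_t, read_qpos, read_joint_velocities, read_effort, read_tcp_pos, read_ee_rot, read_contact_force, read_torque, read_width, read_grip_force
from meas import *
C=(np.array([[.5544,.3267],[.5481,.2671],[.5419,.208],[.5359,.1486]])+[[.5543,.3253],[.5481,.2665],[.5419,.2073],[.5358,.1474]])/2
B=(np.array([[.5618,-.1626],[.5448,-.2201],[.5277,-.2774],[.5108,-.3346]])+[[.5615,-.1634],[.5444,-.2206],[.5276,-.2778],[.5105,-.3354]])/2
B,db=row(B); dc=row(C)[1]
def F(): return np.array(read_contact_force())
def pick(i):
    robot.goto([*C[i],.24],down(dc)); robot.line_to([*C[i],.094],velocity=.12)
    robot.grab(30); w=read_width(); robot.line_to([*C[i],.25],velocity=.15)
    print("pick",i,"width",round(w,4),"grip",read_grip_force(),"after lift",round(read_width(),4))
    return abs(w-.035)<.004
def insert(i,off=(0,0)):
    t=B[i]+off; robot.goto([*t,.25],down(db)); robot.line_to([*t,.18],velocity=.12); robot.pause(.3); f0=F()
    for z in np.arange(.172,.1079,-.008):
        robot.line_to([*t,z],velocity=.05); f=F()-f0; print(round(z,3),f.round(1),np.round(np.array(read_tcp_pos())-[*t,z],4))
        if np.hypot(f[0],f[1])>12 or f[2]>12: print("stop"); return False
    return True
def leave():
    robot.release(); p=read_tcp_pos(); robot.line_to([p[0],p[1],.25],velocity=.2)
E
python3 - <<'E'
from do import *
P=cloud(dict(np.load("top.npz"))).reshape(-1,3); q=P[(P[:,2]>.1)&(P[:,0]>.57)&(P[:,1]>.25)&(P[:,1]<.55)&(P[:,0]<.8)]
print("bottle",len(q),q.min(0).round(3),q.max(0).round(3))
if q[:,0].min()>.6 and pick(0):
    print(insert(0),read_t())
E
```

```text
bottle 4512 [0.57  0.284 0.1  ] [0.8   0.55  0.281]
```

Run:
```python
from do import *
P=cloud(dict(np.load("top.npz"))).reshape(-1,3)
for y0 in np.arange(.25,.5,.03):
    q=P[(P[:,2]>.14)&(P[:,0]>.50)&(P[:,1]>y0)&(P[:,1]<y0+.03)&(P[:,0]<.8)]
    if len(q): print(round(y0,2),len(q),q.min(0).round(3),q.max(0).round(3))
```

```text
0.28 105 [0.793 0.284 0.241] [0.8   0.31  0.276]
0.31 225 [0.784 0.31  0.241] [0.8   0.34  0.279]
0.34 297 [0.728 0.34  0.197] [0.8   0.37  0.279]
0.37 387 [0.711 0.37  0.198] [0.8   0.4   0.281]
0.4 730 [0.677 0.4   0.14 ] [0.8  0.43 0.28]
0.43 511 [0.679 0.43  0.14 ] [0.8   0.46  0.281]
0.46 522 [0.744 0.46  0.242] [0.8   0.49  0.281]
0.49 571 [0.737 0.49  0.24 ] [0.8   0.52  0.281]
```

The bottle starts at x = 0.677 and the gripper body reaches only 0.65, so it clears.

Run:
```python
from do import *
if pick(0): print(insert(0),read_t())
```

```text
pick 0 width 0.0342 grip 29.999870359897614 after lift 0.0345
0.172 [ 0.8  0.  -0.2] [-0.0005  0.0002 -0.0008]
0.164 [0.1 0.  0.3] [-0.0004  0.0002 -0.0007]
0.156 [ 0.5 -0.   0.4] [-0.0004  0.0002 -0.0006]
0.148 [ 1.1  0.1 -0. ] [-0.0003  0.0002 -0.0006]
0.14 [ 0.6 -0.1  0.5] [-0.0004  0.0002 -0.0006]
0.132 [ 0.6 -0.4  1.4] [-0.0003  0.0002 -0.0005]
0.124 [ 0.3 -0.3  0.2] [-0.0004  0.0002 -0.0006]
0.116 [ 0.2 -1.   0.8] [-0.0004  0.0002 -0.0006]
0.108 [ 1.3 -0.2  1.4] [-0.0002  0.0001 -0.0004]
True 23.95
```

That went in with almost no force. I'll release and check the seating: the cap top should be at 0.136.

```bash
cat >> do.py <<'E'
def check(i,name):
    robot.goto([*B.mean(0),.30],down(db)); robot.pause(.2); T=pose(robot); d=get_image("wrist"); P=cloud(d,T)
    cv2.imwrite(f"pics/{name}.png",d["img"][:,:,::-1])
    for k in range(i+1):
        m=(P[...,2]>.125)&(np.hypot(P[...,0]-B[k,0],P[...,1]-B[k,1])<.022); q=P[m]
        print("cap",k+1,"top z",np.median(q[:,2]).round(4),"off",(q[:,:2].mean(0)-B[k]).round(4),m.sum())
    print("t",read_t())
E
python3 - <<'E'
from do import *
leave(); check(0,"after1")
E
```

```text
cap 1 top z 0.1363 off [0.0006 0.0009] 962
t 26.5
```

View pics/after1.png

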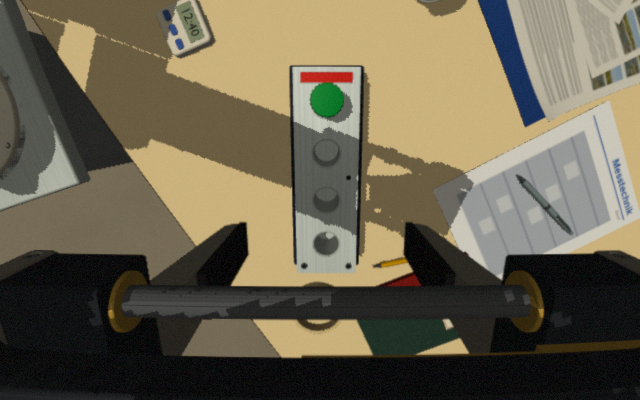

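Green is seated in bore 1 beside the red strip, at (326,100), with its cap top at 0.136 as expected. The timer at (186,25) hasn't moved. Next is the yellow tube.

Run:
```python
from do import *
if pick(1) and insert(1): leave(); check(1,"after2")
```

```text
pick 1 width 0.0342 grip 29.999781847000122 after lift 0.0344
0.172 [ 0.5 -0.4 -0. ] [-0.0004  0.0003 -0.0008]
0.164 [ 0.1 -0.7 -0. ] [-0.0004  0.0002 -0.0006]
0.156 [-0.7  0.5 -1. ] [-0.0003  0.0002 -0.0006]
0.148 [-0.1  0.6 -0.1] [-0.0003  0.0002 -0.0006]
0.14 [-0.7 -0.5 -1.3] [-0.0003  0.0002 -0.0006]
0.132 [0.3 0.7 0.1] [-0.0004  0.0002 -0.0006]
0.124 [ 0.7 -0.1  0. ] [-0.0004  0.0002 -0.0006]
0.116 [1.  1.  0.1] [-0.0004  0.0002 -0.0006]
0.108 [ 0.2 -0.7  0.1] [-0.0002  0.0001 -0.0004]
cap 1 top z 0.1363 off [0.0006 0.0008] 958
cap 2 top z 0.4201 off [-0.0014 -0.005 ] 15498
t 39.825
```

The reading for cap 2 is odd (z = 0.42 with 15,498 points), so something may be close to the camera. I'll look.

View pics/after2.png

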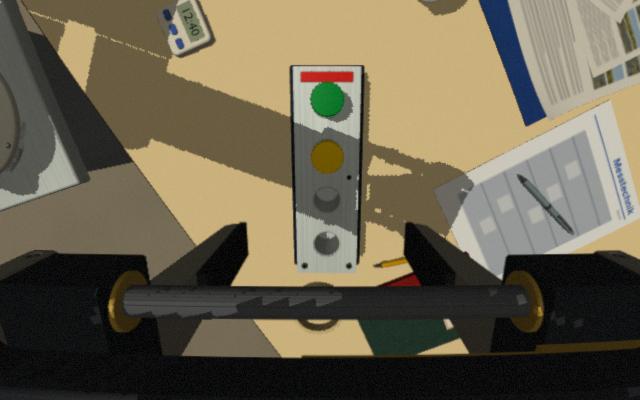

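Yellow is in bore 2 at (327,157). The false points were the gripper itself in the depth image, so I'll limit the height band to under 0.16. Next is black.

```bash
sed -i 's/m=(P\[...,2\]>.125)&/m=(P[...,2]>.125)\&(P[...,2]<.16)\&/' do.py
python3 - <<'E'
from do import *
check(1,"after2b")
if pick(2) and insert(2): leave(); check(2,"after3")
E
```

```text
cap 1 top z 0.1363 off [0.0005 0.0007] 948
cap 2 top z 0.1364 off [0.0006 0.0006] 847
t 40.325
pick 2 width 0.0345 grip 29.99979257583618 after lift 0.0342
0.172 [-0.8 -0.1  0. ] [-0.0004  0.0003 -0.0008]
0.164 [0.8 0.9 0.5] [-0.0003  0.0003 -0.0007]
0.156 [0.5 0.9 0.3] [-0.0003  0.0003 -0.0006]
0.148 [0.  1.3 0.7] [-0.0003  0.0003 -0.0007]
0.14 [ 0.5  0.2 -0.1] [-0.0003  0.0003 -0.0006]
0.132 [-0.2  1.4  0.5] [-0.0003  0.0003 -0.0006]
0.124 [0.3 1.2 0.9] [-0.0003  0.0003 -0.0006]
0.116 [ 1.   0.4 -0.2] [-0.0003  0.0003 -0.0006]
0.108 [0.5 1.6 0.6] [-0.0002  0.0002 -0.0004]
cap 1 top z 0.1364 off [0.0006 0.0007] 961
cap 2 top z 0.1365 off [0.0005 0.0005] 856
cap 3 top z 0.1363 off [0.0008 0.001 ] 806
t 53.4417
```

Run:
```python
from do import *
if pick(3) and insert(3): leave(); check(3,"after4")
d=get_image("top"); cv2.imwrite("pics/top_end.png",d["img"][:,:,::-1])
```

```text
pick 3 width 0.0344 grip 29.999850690364838 after lift 0.0343
0.172 [0.4 1.  0.8] [-0.0004  0.0003 -0.0008]
0.164 [0.5 0.7 0.4] [-0.0003  0.0003 -0.0007]
0.156 [ 0.4  1.2 -0.2] [-0.0003  0.0003 -0.0006]
0.148 [-0.3 -0.4  0.9] [-0.0003  0.0003 -0.0006]
0.14 [ 0.2  0.4 -0.1] [-0.0003  0.0003 -0.0006]
0.132 [0.7 0.1 1. ] [-0.0003  0.0003 -0.0006]
0.124 [-0.3 -0.1  0.9] [-0.0003  0.0003 -0.0006]
0.116 [ 0.3  0.9 -0.2] [-0.0003  0.0003 -0.0006]
0.108 [0.9 0.2 0.5] [-0.0002  0.0002 -0.0004]
cap 1 top z 0.1363 off [0.0005 0.0006] 948
cap 2 top z 0.1364 off [0.0006 0.0005] 855
cap 3 top z 0.1364 off [0.0007 0.0009] 804
cap 4 top z 0.1363 off [0.0011 0.0022] 728
t 66.5167
```

View pics/after4.png

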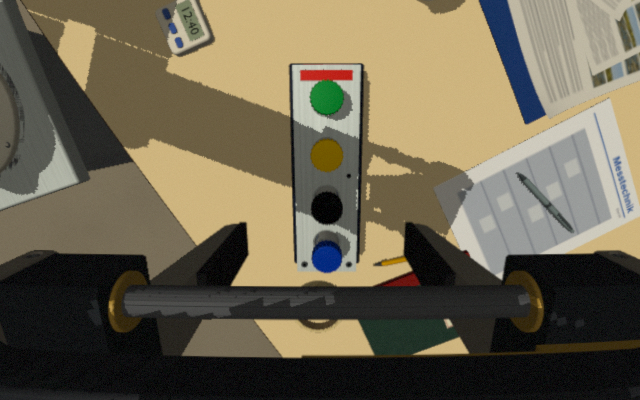

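All four are seated in order from the red strip: green (327,98), yellow (327,155), black (327,207) and blue (327,256). Every cap top is at 0.136, and the gripper is clear, so I'll hand in.

```bash
python3 -c "
from bench import robot, get_image, close_job, read_t, read_qpos, read_joint_velocities, read_effort, read_tcp_pos, read_ee_rot, read_contact_force, read_torque, read_width, read_grip_force
print(close_job())"
```

```text
the job is handed in; nothing more can be done
None
```

I moved all four tubes into the cooling block in order from the red end (green, yellow, black, blue), each seated fully home and released, and handed the job in at about 67 s with the beaker and timer never touched; the hand-in returned no verdict.

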